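Open the test jig and tumble a casting into it

TASK

Press the release button of the test jig so that its lid springs fully open, then tip the casting off the loading ledge into the nest, so that it turns over once and lies flat in the nest on its bored face, the face that looked towards the nest on the ledge. Leave the lid standing open and the casting at rest.

Things in the scene. Friction and masses are not known exactly. Their poses are not given: they have to be found in the camera images.
- jig: Grey test jig on a dark base plate (172 x 260 mm, with a foot under the latch head), fixed to the table. Origin: at table height under the middle of the step edge between ledge and nest; z up, +x towards the lid's hinge, +y from nest to ledge. Two cheeks along ledge and nest (inner faces at x -56 and +56 mm, 10 mm thick, tops at z 62) guide a part along y. The lid covers only the nest.
- step_edge (a point): Middle of the step's upper edge (jig frame 0, 0, 52 mm). The loading ledge is flat at this height and runs 150 mm from it along the jig's +y, open at the far end; on the -y side an upright step drops 32 mm to the nest floor.
- nest (a point): Centre of the nest floor (jig frame 0, -40, 20 mm). The floor runs from the step (y 0) to a far wall (inner face y -80, top z 52 mm), 112 mm wide between the cheeks.
- release_top (a point): Middle of the top of the round black release button (30 mm across, jig frame x -114, y -40 mm); pushed straight down. It stands on the latch head, a grey block in front of the nest: jig frame x -138 to -90, y -67 to -13, top z 80 mm.
- release (a joint): Travel of the release button, m: 0 = out, 0.008 = fully down (takes about 6 N; springs back). The latch lets go from about 0.005 to 0.006.
- lid (a joint): Angle of the aluminium lid, rad: 0 = shut and latched, 1.9 = sprung open against its stop, leaning back past upright. Its spring throws it up within about one second of the latch letting go, and it stays open; it swings up and away from the button.
- lid_front (a point): Middle of the lid's front edge, 148 mm from the hinge line, which runs along the jig's y at x 78, z 88 mm. Shut, the lid covers x -70 to 82, y -88 to 8, z 64 to 99 mm of the jig frame.
- casting: Loose die-cast aluminium housing, 90 x 60 x 56 mm (its x, y, z), about 0.5 kg, starting on the ledge with z up, axes nearly along the jig's. Origin: centre of its starting underside. Its -y face, with a round bored pad, looks to the nest and must end down (its +y axis up, z axis away from the ledge).
- casting_center (a point): Middle of the casting (28 mm from its origin along its z); 30 mm above the nest floor when it lies on its bored face. Pushed slowly along the jig's -y, high on its +y face, the casting tips over the step once its middle passes the edge and falls a quarter turn into the nest.

How it is judged:
On the way, in this order (a step that is already met when the one before it is completed fails the run):
1. the lid has sprung open to its stop (value of joint lid above 1.75 rad), for 0.2 s.
2. the casting lies in the nest on its bored face (angle between casting's own y axis and vertical below 0.1 rad and y of casting_center in the frame of jig below -0.02 m and z of casting_center in the frame of jig below 0.055 m), for 0.2 s.
At the end, for the whole second after the job is handed in: The lid stands open (over 1.75 rad); the casting lies at rest in the nest, bored face down (its +y axis within 0.1 rad of straight up), its middle between the cheeks (within 25 mm of the jig's x = 0), 20 to 62 mm from the step edge towards the far wall, and 25 to 35 mm above the nest floor (all of step 2 and value of joint lid above 1.75 rad and x of casting_center in the frame of jig between -0.025 and 0.025 m and y of casting_center in the frame of jig above -0.062 m and z of casting_center in the frame of jig above 0.045 m and linear speed of casting below 0.02 m/s); the robot touches nothing.
It also fails if it takes over 43 s, if anything falls off the work surface, if the arm or the gripper's body presses on something with over 40 N, if the wrist force passes 120 N, or if a joint passes its speed limit or range.

ROBOT

A 6-joint arm with a two-finger parallel gripper is mounted at the origin on a cart in front of the work surface, level with it; the furniture and walls round the work are solid. World frame = base frame: x ahead of the robot, y to its left, z up, the work surface at z = 0. Lengths are in m, angles in rad, forces in N, time in s.
With the tool pointing down it reaches from about 0.3 to 0.875 m from the base axis. Payload 6.4 kg.
Tool frame: the origin (TCP) lies on the centre line of the jaws, within the pads' length; the fingertips stand 25 mm ahead of it and the grasp point (between the pads) lies 6 mm ahead of it (tip_extent is the distance from the TCP to the fingertips, in m); z points along the fingers, y is the direction in which the jaws open and shut (so a half turn about z gives the same grasp; the last joint's range is limited). The gripper opens to 85 mm and grips with 20 to 120 N. Pads are 22 mm wide; open, the fingers measure 114 mm over their backs; the gripper's body (76 mm by 85 mm) begins 54 mm behind the grasp point. The pads swing forward as they close: fully open they stand 13 mm farther back than shut.
Start: joints at [-1.389, 0.181, 1.607, -0, 1.354, -0.206], TCP at [0.217, -0.532, 0.256] pointing down, gripper open.
Joint ranges: [-2.99, 2.99], [-0.89, 2.07], [0.3, 2.58], [-1.14, 4.28], [0, 2.63], [-3.12, 3.12]. Speed limits (rad/s): [2.57, 2.57, 3.01, 3.14, 3.14, 3.14].

INTERFACE

Orientations are given as a unit quaternion [x, y, z, w].
In Python, from plant import * gives the robot as it stands. Calls block until the motion is done:
- move_ptp(position, orientation): joint-space move of the TCP to a pose.
- servo_line(position, attitude=None, velocity=0.15, max_force=None): straight line of the TCP; attitude=None keeps the orientation; velocity is the mean speed in m/s. With max_force (N) it stops when the force on the tool has changed by that much, and returns True; else False.
- set_joints(angles): joint-space move.
- open_gripper() and clamp(strength=None): open the fingers fully, or close them until they stop; strength is the grip in N (None keeps the last).
- pause(seconds).
- inverse_kinematics(position, orientation): joint angles nearest the present ones, or None.
- state(): the state.
- grab_frame(name): name is "scene" or "top" or "wrist"; returns a dict with "color" (480x640x3 uint8, blue, green, red), "range_z" (480x640 float32, m along the optical axis (not along the pixel's ray), 0 where there is no reading), "vertical_fov" (degrees; the focal length in pixels is half the picture's height over the tangent of half this angle, whatever the lens; pixels are square), "cx", "cy" (the principal point, pixels), "k1" (the pictures are not rectified: a ray, as slopes to the right and down, at radius r is drawn at 1 + k1 r^2 times it, then the intrinsics apply), "R" (3x3) and "t" (3): a world point X has camera coordinates R X + t. Camera axes: x right, y down, z forward; pixel columns grow to the right and rows downward; lengths in m; the calibration is good to about 2 mm. A picture is of the moment at which its call begins.
A pose or a line that the arm cannot do raises IKError and nothing moves.
- sign_off(): hands the job in, once; it reports no verdict.
The state is a dict: "time": time; "joint_positions": joint angles; "joint_vel": joint speeds; "tau": joint torques, N m; "eef_pos": TCP position; "tcp_rot": TCP orientation; "wrist_force": force on the tool from outside, world axes, zero at the start; "ft_torque": the same for the moment, N m; "finger_gap": finger opening in m.
Only numpy, scipy, OpenCV 4.12 (cv2) and the standard library are available. Lean on these libraries where they do the work, as an engineer would, in place of code of your own. Each camera call takes 0.05 s, during which the arm holds its last target.

## Working session

There is one attempt and no reset: what is moved stays moved. The work goes in short steps, each a Python script; the robot and the scene stay as the last script left them, time stands still between calls to the robot, and variables do not carry over. Pictures are saved under pics/ and viewed, and the job is handed in when it is done.

```bash
ls; mkdir -p pics; python3 - <<'E'
from plant import *
import cv2, numpy as np, pickle
s=state(); print({k:s[k] for k in('time','eef_pos','tcp_rot','wrist_force','finger_gap')})
for n in("scene","top"):
    f=grab_frame(n); cv2.imwrite(f"pics/{n}0.png",f["color"]); pickle.dump(f,open(f"{n}0.pkl","wb"))
    print(n,f["vertical_fov"],f["cx"],f["cy"],f["k1"],f["R"],f["t"],-np.array(f["R"]).T@f["t"])
E
```

```text
pics
{'time': 0.0, 'eef_pos': array([ 0.21736859, -0.53178434,  0.25538122]), 'tcp_rot': array([ 9.81260393e-01,  1.92684406e-01,  1.98563971e-05, -8.72336144e-04]), 'wrist_force': array([-0.98225045,  0.85533545, -0.7670096 ]), 'finger_gap': 0.08549556398792896}
scene 46.96549325477246 321.20721451744066 240.5261207736478 -0.12968031024916804 [[-0.48871892 -0.87239729 -0.00876283]
 [-0.48687497  0.28105548 -0.82701909]
 [ 0.72395205 -0.39991347 -0.56210554]] [0.45033579 0.31039484 0.57346455] [-0.04394974  0.53496975  0.58299627]
top 50.00139139288824 319.0241444002723 226.62506929993918 -0.10411007355374097 [[ 0.02190408 -0.99946696  0.02420777]
 [-0.98097892 -0.02615759 -0.19234379]
 [ 0.19287448 -0.0195342  -0.98102898]] [0.18738494 0.60323942 0.81920028] [0.42965784 0.21906677 0.91515239]
```

View pics/scene0.png

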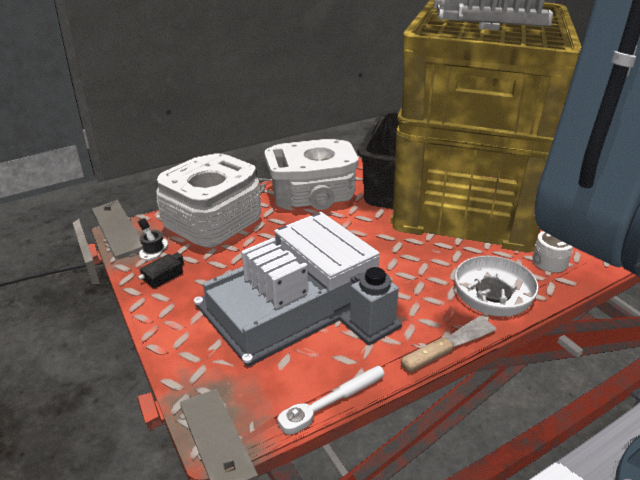

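View pics/top0.png

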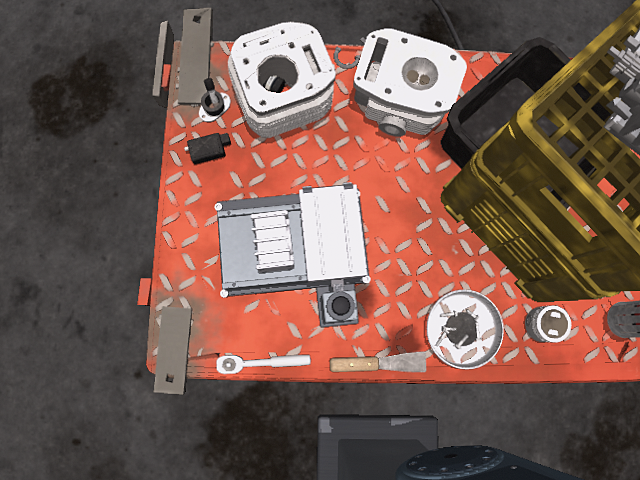

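The scene view shows the jig at about (300,290), with the shut lid at (330,250), the button at (375,278) and the casting on the ledge at (275,275). In the top view, image up is world +x and left is +y. The button is at about (341,305), the lid at (333,232), the casting at (271,241) and the yellow crates to the right at x>445.

```bash
cat > h.py <<'E'
import numpy as np, cv2, pickle
def K(f):
    fl=240/np.tan(np.radians(f["vertical_fov"]/2)); return np.array([[fl,0,f["cx"]],[0,fl,f["cy"]],[0,0,1.]])
def D(f): return np.array([f["k1"],0,0,0,0.])
def ray(f,px):
    p=cv2.undistortPoints(np.array(px,float).reshape(-1,1,2),K(f),D(f)).reshape(-1,2)
    return np.c_[p,np.ones(len(p))]
def at_z(f,px,z):
    R=np.array(f["R"]);c=-R.T@f["t"];d=ray(f,px)@R
    z=np.broadcast_to(z,len(d)); return c+d*((z-c[2])/d[:,2])[:,None]
def cloud(f):
    v,u=np.mgrid[0:480,0:640]; d=ray(f,np.c_[u.ravel(),v.ravel()])*f["range_z"].reshape(-1,1)
    return ((d-f["t"])@np.array(f["R"])).reshape(480,640,3)
def proj(f,X):
    return cv2.projectPoints(np.array(X,float).reshape(-1,1,3),cv2.Rodrigues(np.array(f["R"]))[0],np.array(f["t"]),K(f),D(f))[0].reshape(-1,2)
E
python3 - <<'E'
from h import *
f=pickle.load(open("top0.pkl","rb"))
c=f["color"][180:332,205:375]; cv2.imwrite("pics/topc.png",cv2.resize(c,None,fx=3.9,fy=3.9,interpolation=cv2.INTER_CUBIC)[:600])
g=pickle.load(open("scene0.pkl","rb"))
c=g["color"][205:370,190:410]; cv2.imwrite("pics/scenec.png",cv2.resize(c,None,fx=3.6,fy=3.6,interpolation=cv2.INTER_CUBIC))
P=cloud(f)
for u,v in[(341,305),(341,312),(260,225),(270,240),(230,240),(333,232),(300,350),(330,320)]: print(u,v,P[v,u])
E
```

```text
341 305 [0.46501643 0.16581494 0.10464199]
341 312 [0.45410753 0.16574542 0.10607821]
260 225 [0.58942305 0.29779261 0.10319779]
270 240 [0.5650417  0.28057597 0.10551889]
230 240 [0.57251392 0.35294452 0.04992884]
333 232 [0.58281189 0.17982145 0.09399401]
300 350 [ 0.38996698  0.22915823 -0.00066779]
330 320 [0.44175726 0.1815672  0.0815989 ]
```

View pics/topc.png

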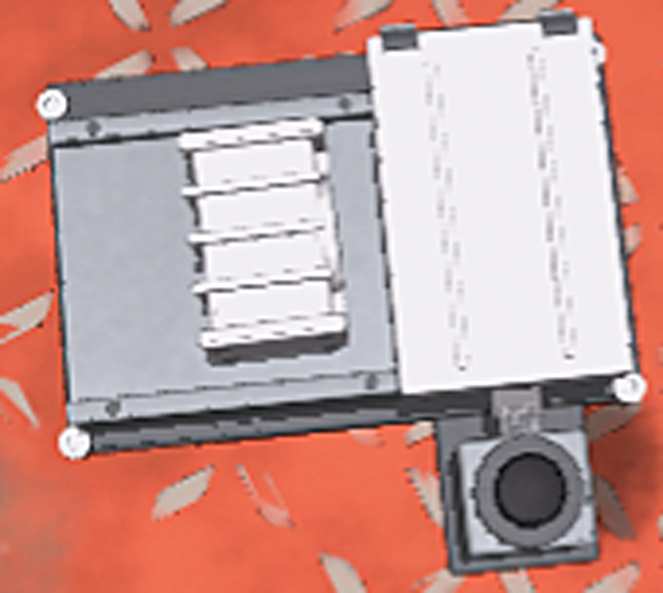

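View pics/scenec.png

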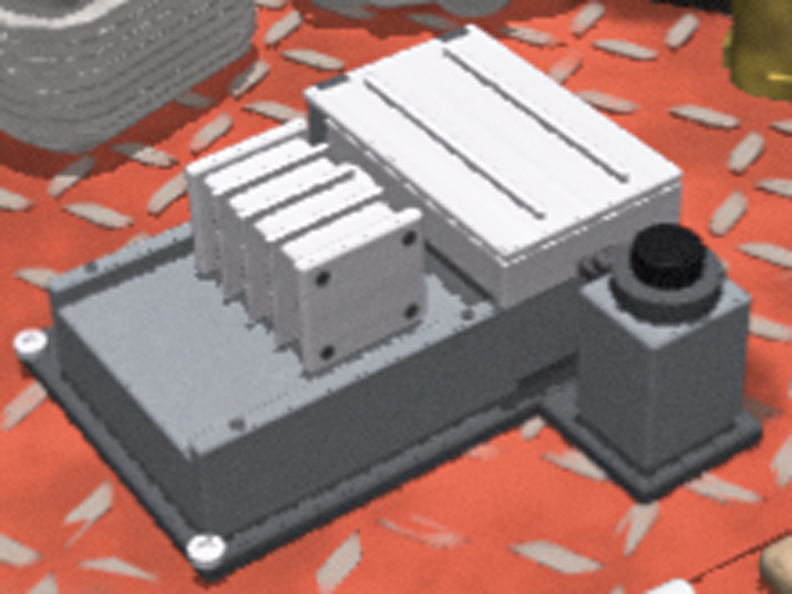

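```bash
cat > fit.py <<'E'
from h import *
from scipy.optimize import least_squares
f=pickle.load(open("top0.pkl","rb")); g=pickle.load(open("scene0.pkl","rb"))
tp=lambda p:(np.array(p)+.5)/3.9-.5+[205,180]
sp=lambda p:(np.array(p)+.5)/3.6-.5+[190,205]
T=[((-138,-13,80),(470,556)),((-138,-67,80),(597,545)),((-90,-67,80),(587,430)),((66,150,62),(52,122)),((-66,150,62),(72,424))]
S=[((-66,150,62),(195,450)),((66,150,62),(50,290)),((-138,-13,80),(650,347)),((-138,-67,80),(750,293)),((-90,-13,80),(580,288))]
def W(p,J):
    J=np.array(J)/1e3; c,s=np.cos(p[2]),np.sin(p[2]); return J@np.array([[c,-s,0],[s,c,0],[0,0,1]]).T+[p[0],p[1],0]
def res(p):
    a=proj(f,W(p,[t[0] for t in T]))-tp([t[1] for t in T]); b=proj(g,W(p,[t[0] for t in S]))-sp([t[1] for t in S])
    return np.r_[a,b].ravel()
r=least_squares(res,[.58,.2,0],loss="soft_l1"); jp=r.x
if __name__=="__main__":
    print(r.x, np.degrees(r.x[2])); print(res(r.x).reshape(-1,2).round(1))
    print(W(jp,[(0,0,52),(0,-40,20),(-114,-40,105)]))
    print("btn", at_z(f,tp([(530,489)]),.105), at_z(g,sp([(667,245)]),.105))
    P=cloud(f); m=(np.hypot(*(P[...,:2]-W(jp,[(-114,-40,0)])[0,:2]).transpose(2,0,1))<.012); print("btn z",np.median(P[m][:,2]),m.sum())
    # casting top corners
    m=(P[...,2]>.098)&(P[...,2]<.118); J=(P[...,:2]-jp[:2])@np.array([[np.cos(jp[2]),-np.sin(jp[2])],[np.sin(jp[2]),np.cos(jp[2])]])
    m&=(J[...,0]>-.06)&(J[...,0]<.06)&(J[...,1]>.01)&(J[...,1]<.15)
    q=J[m].astype(np.float32); print("cast",m.sum(),q.min(0),q.max(0),cv2.minAreaRect(q*1000), np.percentile(P[m][:,2],[5,50,95]))
    for i,(im,ft) in enumerate(((f,tp),(g,sp))):
        o=im["color"].copy(); o=cv2.resize(o,None,fx=4,fy=4,interpolation=cv2.INTER_CUBIC)
        def pl(pts):
            q=((proj(im,W(jp,pts))+.5)*4-.5).round().astype(int); cv2.polylines(o,[q],True,(0,255,0),1)
        pl([(-138,-13,80),(-138,-67,80),(-90,-67,80),(-90,-13,80)]); pl([(-66,150,62),(-56,150,62),(-56,0,62),(-66,0,62)]);pl([(66,150,62),(56,150,62),(56,0,62),(66,0,62)])
        pl([(-70,8,97),(-70,-88,97),(78,-88,97),(78,8,97)])
        pl([(-114+15*np.cos(a),-40+15*np.sin(a),105) for a in np.arange(0,6.3,.3)])
        x0,y0=[(820,700),(760,830)][i]; cv2.imwrite(f"pics/ov{i}.png",o[y0:y0+600,x0:x0+800])
E
python3 fit.py
```

```text
[0.57292003 0.2189901  0.11790909] 6.755693119274068
[[-0.4  0.4]
 [ 0.5 -0. ]
 [-0.2 -0.3]
 [-0.8 -0.5]
 [-1.1 -0.3]
 [ 1.3  0.3]
 [-1.1 -3.8]
 [ 1.3  0.1]
 [ 2.1  0.5]
 [-0.6 -0.7]]
[[0.57292003 0.2189901  0.052     ]
 [0.57762547 0.17926782 0.02      ]
 [0.464417   0.16585731 0.105     ]]
btn [[0.46496484 0.16658094 0.105     ]] [[0.46279407 0.16858721 0.105     ]]
btn z 0.10485934632079053 188
cast 1926 [-0.04537618  0.02848563] [0.04659918 0.08949724] ((0.5352592468261719, 58.5809326171875), (90.8828125, 59.95622253417969), 1.7612205743789673) [0.1012495  0.10459506 0.10962368]
```

View pics/ov0.png

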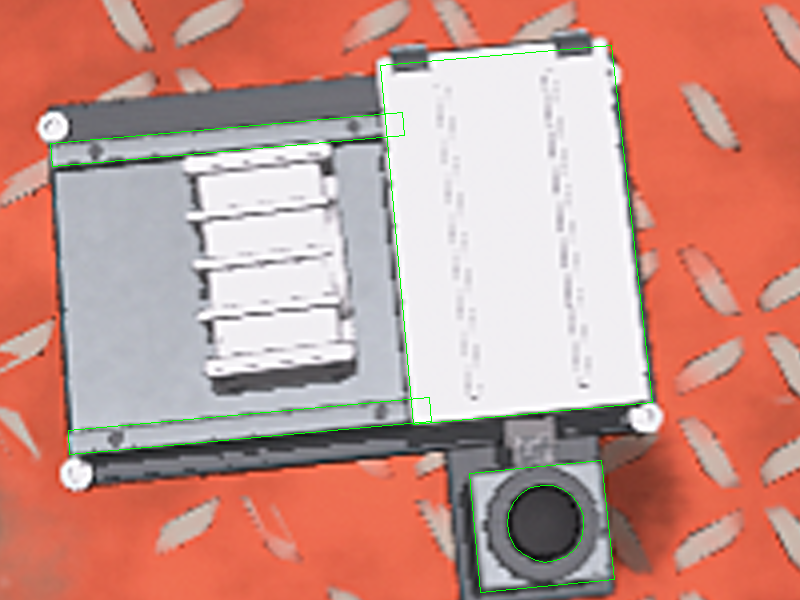

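View pics/ov1.png

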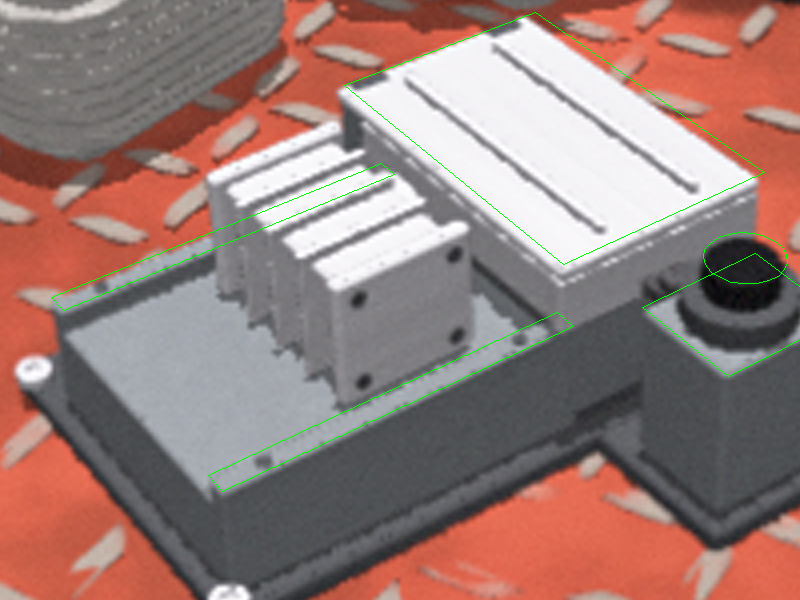

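The overlays agree to about 2 mm. In the top view the head square, button circle and cheeks lie on their edges, and the scene view is off by only a few pixels at 4x. The button top comes out at z = 0.105, and the casting measures 91 x 60 mm centred at jig (0.5, 58.6) with a 1.8° yaw, as expected. Next I check where the wrist camera sits on the gripper, then plan the poses.

```bash
cat > pose.py <<'E'
from fit import jp,W
import numpy as np
from scipy.spatial.transform import Rotation as Ro
def q(sgn,tilt=0):
    # tool z down, tool y along sgn*jig x ; tilt about jig y leans the body to jig -x
    c,s=np.cos(jp[2]),np.sin(jp[2]); X=np.array([c,s,0]);Y=np.array([-s,c,0])
    y=sgn*X; z=np.array([0,0,-1.]); x=np.cross(y,z)
    R=Ro.from_rotvec(-tilt*Y)*Ro.from_matrix(np.c_[x,y,z]); return R.as_quat()
def tcp(tip,quat,ext=.025): return W(jp,[tip])[0]-ext*Ro.from_quat(quat).as_matrix()[:,2]
E
python3 - <<'E'
from plant import *
from pose import *
import cv2
f=grab_frame("wrist"); cv2.imwrite("pics/w0.png",f["color"])
s=state(); c=-np.array(f["R"]).T@f["t"]; print("cam in tool",Ro.from_quat(s["tcp_rot"]).inv().apply(c-s["eef_pos"]), s.get("tip_extent"), [k for k in s])
for sg in(1,-1):
    Q=q(sg,.15); print(sg,Ro.from_quat(Q).as_matrix()[:,2],tcp((-116,-40,125),Q)); print(inverse_kinematics(tcp((-116,-40,125),Q),Q)); 
    Q=q(sg); 
    for y,z in((118,150),(118,92),(5,92)): print(inverse_kinematics(tcp((0,y,z),Q),Q))
E
```

```text
cam in tool [ 0.07587925 -0.00127056 -0.11625494] None ['time', 'joint_positions', 'joint_vel', 'tau', 'eef_pos', 'tcp_rot', 'wrist_force', 'ft_torque', 'finger_gap']
1 [ 0.14840055  0.01757931 -0.98877108] [0.45872087 0.16518256 0.14971928]
[ 0.09994205  0.02380175  2.02156836  0.00330958  0.94624899 -0.01970055]
[ 3.59822561e-01  4.24630588e-01  1.46785618e+00 -4.44089210e-16
  1.24910589e+00  2.41913473e-01]
[ 3.59822561e-01  4.92490435e-01  1.50005804e+00 -4.44089210e-16
  1.14904418e+00  2.41913473e-01]
[ 1.80120626e-01  4.19480337e-01  1.60585372e+00 -4.44089210e-16
  1.11625860e+00  6.22115375e-02]
-1 [ 0.14840055  0.01757931 -0.98877108] [0.45872087 0.16518256 0.14971928]
None
[ 3.59822561e-01  4.24630588e-01  1.46785618e+00 -4.44089210e-16
  1.24910589e+00 -2.89967918e+00]
[ 3.59822561e-01  4.92490435e-01  1.50005804e+00 -4.44089210e-16
  1.14904418e+00 -2.89967918e+00]
[ 1.80120626e-01  4.19480337e-01  1.60585372e+00 -4.44089210e-16
  1.11625860e+00 -3.07938112e+00]
```

View pics/w0.png

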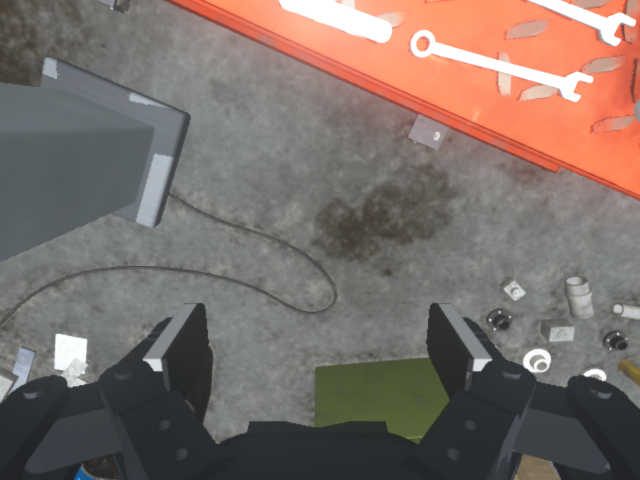

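The wrist view shows open jaws over the floor, and the camera is on the tool +x side. With sgn=+1 the camera faces away from the casting and the lid. Before swinging in, I check the crate's position against the arm's path.

```bash
python3 - <<'E'
from h import *
f=pickle.load(open("top0.pkl","rb")); g=pickle.load(open("scene0.pkl","rb"))
for im in(f,g):
    P=cloud(im).reshape(-1,3); P=P[(im["range_z"].ravel()>0)]
    r=np.hypot(P[:,0],P[:,1]); a=np.degrees(np.arctan2(P[:,1],P[:,0]))
    for lo in range(-70,40,10):
        m=(a>=lo)&(a<lo+10)&(P[:,2]>.1)&(r>.3)&(r<.9)
        if m.any(): print(lo,m.sum(),"rmin",np.percentile(r[m],1).round(3),"zmax",np.percentile(P[m][:,2],99).round(3), "n r<.66:",(m&(r<.66)).sum())
E
```

```text
-40 3 rmin 0.557 zmax 0.102 n r<.66: 3
-30 1128 rmin 0.514 zmax 0.325 n r<.66: 1016
-20 15509 rmin 0.524 zmax 0.437 n r<.66: 11032
-10 16820 rmin 0.586 zmax 0.455 n r<.66: 8762
10 1777 rmin 0.484 zmax 0.111 n r<.66: 302
20 2669 rmin 0.488 zmax 0.111 n r<.66: 1715
30 1 rmin 0.599 zmax 0.102 n r<.66: 1
-40 269 rmin 0.721 zmax 0.371 n r<.66: 0
-30 3045 rmin 0.515 zmax 0.418 n r<.66: 2398
-20 14771 rmin 0.522 zmax 0.419 n r<.66: 12918
-10 12709 rmin 0.584 zmax 0.37 n r<.66: 9977
10 877 rmin 0.481 zmax 0.11 n r<.66: 123
20 2017 rmin 0.484 zmax 0.11 n r<.66: 1333
30 12 rmin 0.599 zmax 0.108 n r<.66: 12
```

The crate starts at r≈0.51 on bearings -40 to -5°, so I retract to r≈0.36, swing past it, and then approach.

```bash
python3 - <<'E'
from plant import *
from pose import *
import cv2
clamp(20)
print(state()["time"],state()["finger_gap"])
u=np.array([.217,-.532]);u/=np.linalg.norm(u)
servo_line([*(u*.365),.27],velocity=.25)
print(state()["time"])
j=list(state()["joint_positions"]); j[0]=0.12; j[5]=-0.0; set_joints(j)
s=state(); print(s["time"],s["eef_pos"],s["joint_positions"])
Q=q(1,.15)
servo_line(tcp((-117,-40,128),Q),Q,velocity=.2)
s=state(); print(s["time"],s["eef_pos"],s["wrist_force"])
f=grab_frame("scene"); cv2.imwrite("pics/s1.png",f["color"])
f=grab_frame("top"); cv2.imwrite("pics/t1.png",f["color"])
E
```

```text
0.9167 -7.788988206611736e-05
1.9083
3.8333 [0.33001811 0.15794374 0.27028887] [ 1.18700561e-01 -3.49491170e-01  2.06926943e+00 -1.68820841e-04
  1.42066294e+00 -8.14197441e-05]
4.85 [0.45776111 0.1648599  0.15319438] [0.50961159 0.15549818 0.28360608]
```

View pics/s1.png

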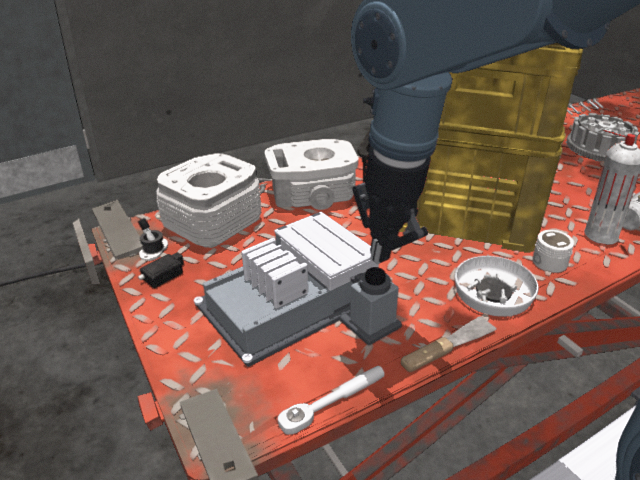

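View pics/t1.png

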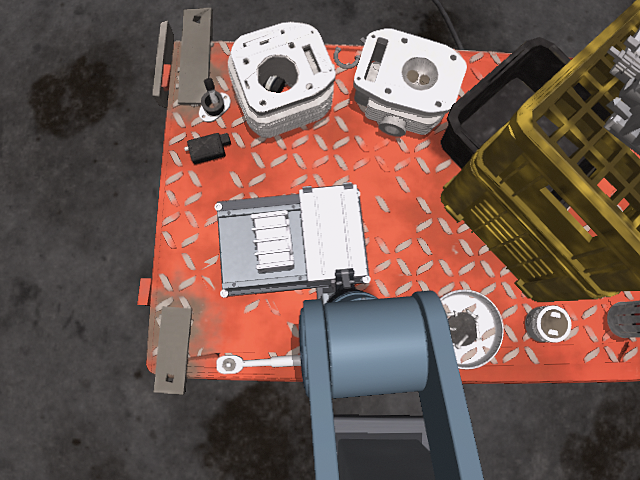

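In the top view a finger knuckle at about (345,275) juts out over the lid front. I check its clearance before pressing.

```bash
python3 - <<'E'
from plant import *
from pose import *
from h import *
f=grab_frame("top");g=grab_frame("scene")
def inv(P): return (P-[*jp[:2],0])@np.array([[np.cos(jp[2]),-np.sin(jp[2]),0],[np.sin(jp[2]),np.cos(jp[2]),0],[0,0,1]])
for im in(f,g):
    J=inv(cloud(im).reshape(-1,3)); ok=im["range_z"].ravel()>0
    m=ok&(J[:,1]<20)&(abs(J[:,1]+.04)<.07)&(J[:,0]>-.2)&(J[:,0]<-.02)&(J[:,2]>.115)&(J[:,2]<.3)
    Q=J[m]
    for z in np.arange(.11,.3,.02):
        s=Q[(Q[:,2]>=z)&(Q[:,2]<z+.02)]
        if len(s)>3: print(round(z,2),len(s),"x",np.percentile(s[:,0],[2,98]).round(3),"y",np.percentile(s[:,1],[2,98]).round(3))
    print()
c=g["color"][130:300,330:450]; cv2.imwrite("pics/s1c.png",cv2.resize(c,None,fx=3.5,fy=3.5,interpolation=cv2.INTER_CUBIC))
E
```

```text
0.19 21 x [-0.098 -0.089] y [-0.031 -0.027]
0.21 142 x [-0.09 -0.07] y [-0.052 -0.028]
0.23 199 x [-0.097 -0.072] y [-0.05  -0.029]
0.25 47 x [-0.113 -0.096] y [-0.049 -0.013]
0.27 53 x [-0.114 -0.101] y [-0.053 -0.013]
0.29 25 x [-0.114 -0.104] y [-0.039 -0.015]

0.11 4 x [-0.124 -0.122] y [-0.039 -0.031]
0.13 199 x [-0.134 -0.107] y [-0.046 -0.029]
0.15 184 x [-0.137 -0.108] y [-0.043 -0.028]
0.17 479 x [-0.166 -0.094] y [-0.05  -0.027]
0.19 704 x [-0.191 -0.084] y [-0.049 -0.023]
0.21 963 x [-0.189 -0.074] y [-0.047 -0.021]
0.23 518 x [-0.174 -0.08 ] y [-0.046 -0.02 ]
0.25 663 x [-0.175 -0.125] y [-0.054 -0.003]
0.27 879 x [-0.179 -0.122] y [-0.055 -0.003]
0.29 599 x [-0.179 -0.125] y [-0.063 -0.003]
```

View pics/s1c.png

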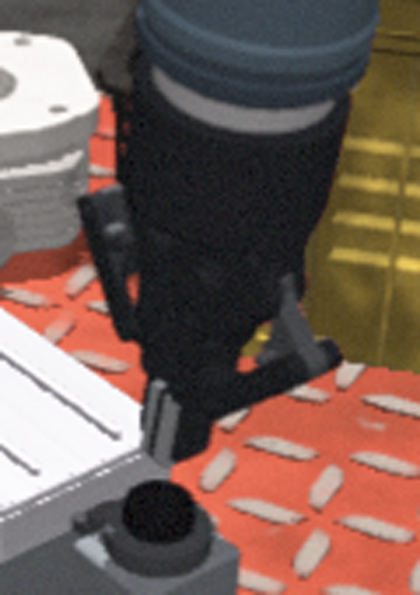

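The knuckle reaches jig x=-70 at z≥0.2, while the lid's arc is at x≥-40 at that height, so it clears. Pressing.

```bash
python3 - <<'E'
from plant import *
from pose import *
import cv2
Q=q(1,.15)
h=servo_line(tcp((-117,-40,96.5),Q),velocity=.04,max_force=20)
s=state(); print(h,s["time"],s["eef_pos"][2]-tcp((-117,-40,0),Q)[2],s["wrist_force"])
f=grab_frame("scene"); cv2.imwrite("pics/s2.png",f["color"])
pause(.3)
servo_line(tcp((-125,-40,130),Q),velocity=.1)
s=state(); print(s["time"],s["wrist_force"])
f=grab_frame("scene"); cv2.imwrite("pics/s3.png",f["color"])
E
python3 -c "
import cv2,numpy as np
cv2.imwrite('pics/s23.png',np.hstack([cv2.imread(f'pics/s{i}.png')[100:400,150:530] for i in (2,3)]))"
```

```text
False 5.9917 0.09672294477362764 [-3.02641837  0.0870297   7.80595448]
6.8333 [ 0.00970118 -0.35148439 -0.23249358]
```

View pics/s23.png

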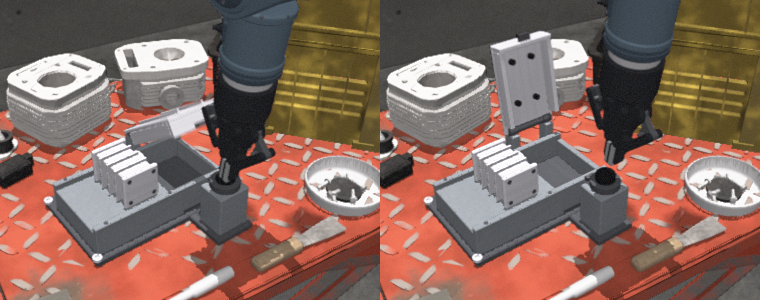

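The left panel shows the lid swinging up during the press, and the right one shows it standing open and leaning back, around (525,85) in the composite. I check the lid angle by depth, then move behind the casting.

```bash
python3 - <<'E'
from plant import *
from pose import *
from h import *
Q=q(1)
servo_line(tcp((-125,-40,170),Q),Q,velocity=.2)
servo_line(tcp((0,122,165),Q),velocity=.25)
g=grab_frame("scene"); cv2.imwrite("pics/s4.png",g["color"])
def inv(P): return (P-[*jp[:2],0])@np.array([[np.cos(jp[2]),-np.sin(jp[2]),0],[np.sin(jp[2]),np.cos(jp[2]),0],[0,0,1]])
J=inv(cloud(g).reshape(-1,3)); m=(J[:,1]>-.07)&(J[:,1]<-.01)&(J[:,2]>.12)&(J[:,2]<.26)&(J[:,0]>.04)&(J[:,0]<.16)
p=np.polyfit(J[m][:,2],J[m][:,0],1); print("lid n",m.sum(),"angle",np.pi/2+np.arctan(p[0]))
servo_line(tcp((0,122,92),Q),velocity=.15)
h=servo_line(tcp((0,75,92),Q),velocity=.06,max_force=20)
s=state(); print(h,s["time"],s["wrist_force"])
h=servo_line(tcp((0,55,92),Q),velocity=.03,max_force=20)
s=state(); print(h,s["time"],s["wrist_force"])
g=grab_frame("scene"); cv2.imwrite("pics/s5.png",g["color"])
g=grab_frame("top"); cv2.imwrite("pics/t5.png",g["color"])
E
python3 -c "
import cv2,numpy as np
cv2.imwrite('pics/s45.png',np.hstack([cv2.imread(f'pics/s{i}.png')[100:400,150:530] for i in (4,5)]))"
```

```text
lid n 2317 angle 1.7762286190634935
False 9.825 [-0.11703651  1.52540942  0.24430415]
False 10.6417 [-0.22267126  5.78026027  5.28360424]
```

View pics/s45.png

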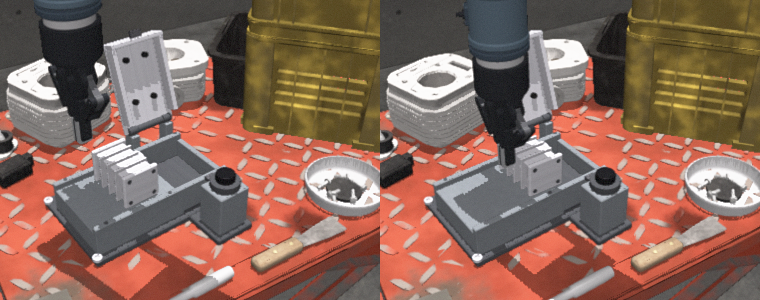

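View pics/t5.png

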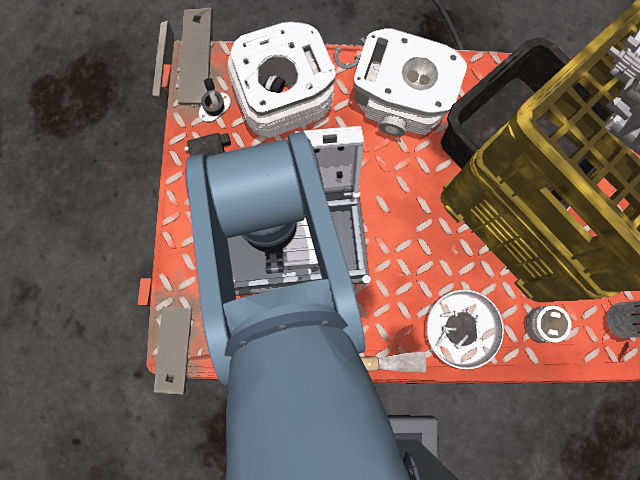

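```bash
python3 - <<'E'
from plant import *
from pose import *
from h import *
Q=q(1); o=[]
for i,y in enumerate((48,41,34)):
    h=servo_line(tcp((0,y,92),Q),velocity=.025,max_force=20)
    s=state(); print(h,s["time"],s["wrist_force"])
    g=grab_frame("scene"); o.append(cv2.resize(g["color"][190:350,220:390],None,fx=1.5,fy=1.5))
cv2.imwrite("pics/s6.png",np.hstack(o))
E
```

```text
False 11.175 [0.36883397 4.93599581 5.14839993]
False 11.6583 [-0.18568432  0.40203367 -0.77084169]
False 12.1417 [0.60363754 0.02794618 0.50439242]
```

View pics/s6.png

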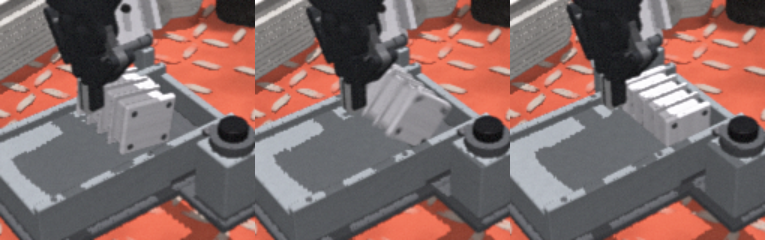

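The three frames show the casting slightly tilted, then toppling, then lying in the nest. I retreat clear of it and measure.

```bash
python3 - <<'E'
from plant import *
from pose import *
from h import *
Q=q(1)
servo_line(tcp((0,60,110),Q),velocity=.15)
servo_line(tcp((0,110,200),Q),velocity=.2)
servo_line(tcp((-180,120,240),Q),velocity=.25)
s=state(); print(s["time"],s["wrist_force"],s["eef_pos"])
def inv(P): return (P-[*jp[:2],0])@np.array([[np.cos(jp[2]),-np.sin(jp[2]),0],[np.sin(jp[2]),np.cos(jp[2]),0],[0,0,1]])
for n in("scene","top"):
    g=grab_frame(n); cv2.imwrite(f"pics/{n}9.png",g["color"]); pickle.dump(g,open(f"{n}9.pkl","wb"))
    J=inv(cloud(g).reshape(-1,3)); ok=g["range_z"].ravel()>0
    m=ok&(abs(J[:,0])<.054)&(J[:,1]>-.079)&(J[:,1]<.03)&(J[:,2]>.068)&(J[:,2]<.11)
    q_=J[m]; print(n,m.sum(),q_.min(0).round(3),q_.max(0).round(3),cv2.minAreaRect((q_[:,:2]*1e3).astype(np.float32)),"z",np.percentile(q_[:,2],[5,50,95]).round(4))
    A=np.c_[q_[:,:2],np.ones(len(q_))]; c=np.linalg.lstsq(A,q_[:,2],rcond=None)[0]; print("top slope",c)
    m=ok&(J[:,1]>-.08)&(J[:,1]<0)&(J[:,2]>.12)&(J[:,2]<.26)&(J[:,0]>.04)&(J[:,0]<.17); L=J[m]
    if len(L)>50:
        k=np.ones(len(L),bool)
        for _ in range(15):
            p=np.polyfit(L[k,2],L[k,0],1); r=L[:,0]-np.polyval(p,L[:,2]); k=(abs(r-np.median(r[k]))<.004)|(r>0.003)&(r<.006)
        print("lid",k.sum(),len(L),np.pi/2+np.arctan(p[0]))
        for z in(.14,.18,.22): print(np.percentile(L[abs(L[:,2]-z)<.005][:,0],[2,25,50,75,98]).round(3))
E
python3 -c "
import cv2,numpy as np
a=cv2.imread('pics/scene9.png')[150:370,190:410];b=cv2.imread('pics/top9.png')[120:340,195:415]
cv2.imwrite('pics/f9.png',cv2.resize(np.hstack([a,b]),None,fx=1.8,fy=1.8,interpolation=2))"
```

```text
14.1083 [ 0.54111826 -0.15665761  0.04423721] [0.38079757 0.31668004 0.26448288]
scene 880 [-0.046 -0.06   0.068] [ 0.05  -0.001  0.082] ((1.6045455932617188, -31.49930191040039), (57.53073501586914, 94.11726379394531), 87.75321960449219) z [0.0697 0.0755 0.0801]
top slope [ 0.00084314 -0.03198527  0.07463367]
lid 51 55 1.9046674940405635Traceback (most recent call last):
  File "<stdin>", line 22, in <module>
    return _quantile_unchecked(
        a, q, axis, out, overwrite_input, method, keepdims, weights)
    return _ureduce(a,
                    func=_quantile_ureduce_func,
    ...<5 lines>...
                    overwrite_input=overwrite_input,
                    method=method)
    r = func(a, **kwargs)
    result = _quantile(arr,
                       quantiles=q,
    ...<2 lines>...
                       out=out,
                       weights=wgt)
    slices_having_nans = np.isnan(arr[-1, ...])
                                  ~~~^^^^^^^^^
IndexError: index -1 is out of bounds for axis 0 with size 0
[ WARN:0@0.025] global loadsave.cpp:275 findDecoder imread_('pics/top9.png'): can't open/read file: check file path/integrity
Traceback (most recent call last):
TypeError: 'NoneType' object is not subscriptable
```

```bash
cat > chk.py <<'E'
from plant import *
from pose import *
from h import *
def inv(P): return (P-[*jp[:2],0])@np.array([[np.cos(jp[2]),-np.sin(jp[2]),0],[np.sin(jp[2]),np.cos(jp[2]),0],[0,0,1]])
servo_line([.345,.02,.29],velocity=.3)
s=state(); print(s["time"],s["wrist_force"],s["eef_pos"])
ims=[]
for n in("scene","top"):
    g=grab_frame(n); ims.append(g["color"]); pickle.dump(g,open(f"{n}9.pkl","wb"))
    J=inv(cloud(g).reshape(-1,3)); ok=g["range_z"].ravel()>0
    m=ok&(abs(J[:,0])<.054)&(J[:,1]>-.079)&(J[:,1]<.03)&(J[:,2]>.068)&(J[:,2]<.11)
    q_=J[m]; print(n,m.sum(),cv2.minAreaRect((q_[:,:2]*1e3).astype(np.float32)),"z",np.percentile(q_[:,2],[5,50,95]).round(4))
    A=np.c_[q_[:,:2],np.ones(len(q_))]; c=np.linalg.lstsq(A,q_[:,2],rcond=None)[0]; print("top slope",c)
    m=ok&(J[:,1]>-.07)&(J[:,1]<-.01)&(J[:,2]>.11)&(J[:,2]<.22)&(J[:,0]>.04)&(J[:,0]<.2); L=J[m]
    for z in(.12,.15,.18,.21):
        w=L[abs(L[:,2]-z)<.006]
        if len(w)>9: print("lid",z,len(w),np.percentile(w[:,0],[5,50,95]).round(4))
a=ims[0][150:370,190:410];b=ims[1][120:340,195:415]
cv2.imwrite('pics/f10.png',cv2.resize(np.hstack([a,b]),None,fx=1.8,fy=1.8,interpolation=2))
E
python3 chk.py
```

```text
15.3083 [-0.33375462 -0.83310554 -0.65035058] [0.344989   0.02030953 0.2897929 ]
scene 1323 ((0.82757568359375, -30.914508819580078), (56.7926139831543, 92.45596313476562), 88.31255340576172) z [0.07   0.0756 0.0803]
top slope [ 0.01202206 -0.02815555  0.07512208]
lid 0.12 231 [0.0864 0.0896 0.0926]
lid 0.15 240 [0.0967 0.1001 0.1028]
lid 0.18 241 [0.1077 0.1107 0.1136]
lid 0.21 250 [0.1176 0.1208 0.1237]
top 1632 ((2.0095977783203125, -32.11775207519531), (55.37164306640625, 90.55717468261719), 87.67774200439453) z [0.0733 0.0768 0.082 ]
top slope [ 0.0014531  -0.00236198  0.07717217]
lid 0.12 138 [0.0871 0.0892 0.092 ]
lid 0.15 186 [0.0975 0.0999 0.1022]
lid 0.18 200 [0.1081 0.1103 0.1126]
```

View pics/f10.png

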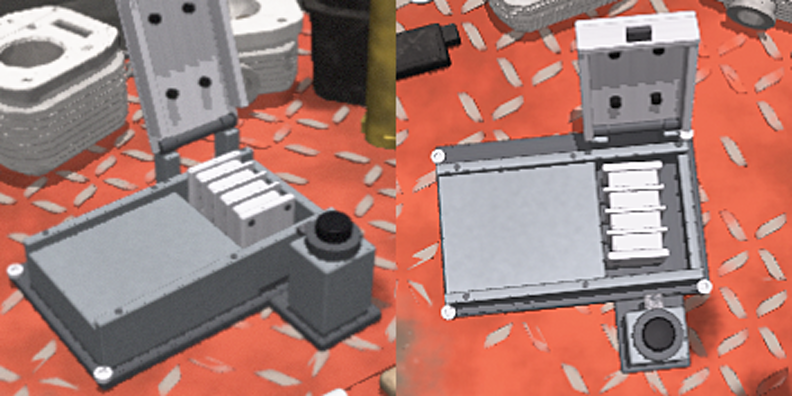

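The lid slope gives 1.90 rad. The casting is flat (top slope about 0 in the top view), centred at jig (1.5, -31.5) with its top at about 77–80 mm. The arm is clear of everything, so I hand the job in.

```bash
python3 - <<'E'
from plant import *
pause(.3); print(state()["time"], abs(state()["joint_vel"]).max()); sign_off()
E
```

```text
15.7083 0.007427617794527572
the job is handed in; nothing more can be done
```

The lid is open and the casting lies bored face down in the nest. I handed the job in at 15.7 s of the 43 s allowed; the sign-off gives no verdict.

I pressed the button about 8 mm down, with roughly 8 N on the wrist, and the lid sprang open. I then pushed the casting slowly from behind with closed fingers, high on its +y face. It tipped over the step by a quarter turn, and I drew the arm well clear.

**Last checks:**

| Check | Measured | Allowed |
|---|---|---|
| Lid angle | about 1.90 rad | over 1.75 |
| Casting middle, jig x | about 1–2 mm | within ±25 mm |
| Casting middle, jig y | about -31 to -32 mm | -20 to -62 mm |
| Arm | clear of everything, still | touching nothing |

**Disagreements:**
- **Casting height:** the casting's top measured 76–77 mm at the median, where 80 mm is expected. I put this down to the recesses between the fins and camera bias. Taken at face value, it puts the middle at 46–47 mm, close to the 45 mm limit.
- **Casting tilt:** the top camera shows the casting flat (slope about 0.002), while the coarser scene camera shows about 0.03 rad. Both are within the 0.1 rad limit.
- **Lid angle:** an early rough fit gave 1.78 rad because points on the lid's flange were mixed in. The clean profiles from both cameras give 1.90.

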